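Fit the hole saw on its arbor

TASK

Fit the largest of the three hole saws on the arbor that stands clamped in the bench vise: teeth up, over the pilot drill, turned by feel until its flatted bore drops over the arbor's flats, then down until it sits flat and fully home on the shoulder. Keep hold of it until it is home and do not force it; then let go, and leave the other two hole saws where they are.

Things in the scene. Friction and masses are not known exactly. Their poses are not given: they have to be found in the camera images.
- saw64_mid (a point): Centre, half-way up, of the largest hole saw: a red steel cup 64 mm in outer diameter, 52 mm tall (underside 26 mm below this point), wall 3.5 mm, open at the top, about 0.2 kg, standing teeth up in any of the case's three bays, turned any way. Grip it across the outside. z is the cup's axis, up; x is square to the two flats of its bore, so a half turn makes no difference.
- saw64_bore (a point): Centre of the underside of the same saw's end plate (6 mm thick), same axes. The plate has a double-D bore through its middle: a 24.2 mm round hole narrowed by two flats 16.2 mm apart, square to x.
- saw51_mid (a point): Centre, half-way up, of the second hole saw: same make and height, 51 mm in diameter. Leave it alone.
- saw44_mid (a point): Centre, half-way up, of the third hole saw: same make and height, 44 mm in diameter. Leave it alone.
- case: Open black hole-saw case, fixed on the bench. Origin under the centre of its base half (190 x 310 mm); x points to the lid lying open behind it, y along its length. The saws stand on its deck, 14 mm above the bench, in three bays along y, 100 mm apart, 37 mm in front of the origin; ribs and rims around the bays rise to at most 18 mm.
- vise: Blue bench vise bolted down, origin on the bench under the middle of the jaws; x points from the screw handle through the jaws (across the jaw faces), y along the 100 mm jaws, z up. Jaws' top at 135 mm. The arbor stands upright, held fast in the jaws.
- arbor_seat (a point): Centre of the top face of the arbor's shoulder (a 36 mm disc) on the arbor's upright axis, 165 mm above the bench, 30 mm above the jaws; a fitted saw's end plate rests here. Its axes are the vise's, not the arbor's.
- arbor_stub (a point): Centre of the top face of the arbor's stub, 22 mm above the shoulder; axes of the vise. The stub is 22 mm in diameter with two flats 14 mm apart, its top edge chamfered 1 mm. The arbor was clamped turned any way about its axis and this angle is not measured: feel for it (the fit repeats every half turn). The saw's bore has 1.1 mm to spare on each side and enters when turned to within about 0.1 rad; until then it stands on the stub's top.
- pilot_tip (a point): Tip of the 8 mm pilot drill that stands up out of the stub on the same axis, 68 mm above the shoulder.
Things that resemble listed ones, but are neither listed nor needed, are in the scene too. Leave any purple look-alike of the part that bears saw64_mid alone.

How it is judged:
By the outcome, as a careful person would: the job done as asked, in the order asked, and still so for the second after the job is handed in, with the robot touching nothing.
It also fails if it takes over 64 s, if anything falls off the work surface, if the arm or the gripper's body presses on something with over 40 N, if the wrist force passes 120 N, or if a joint passes its speed limit or range.

ROBOT

A 7-joint arm with a two-finger parallel gripper is mounted at the origin on the work surface. World frame = base frame: x ahead of the robot, y to its left, z up, the work surface at z = 0. Lengths are in m, angles in rad, forces in N, time in s.
With the tool pointing down it reaches from about 0.4 to 0.85 m from the base axis. Payload 4.5 kg.
Tool frame: the origin (TCP) lies at the very end of the fingers, on their centre line; the grasp point (between the pads) lies 19 mm behind it; x points along the fingers, y is the direction in which the jaws open and shut, and the axes are right-handed (so a half turn about x gives the same grasp; the last joint's range is limited). The gripper opens to 85 mm and grips with 20 to 120 N. Pads are 22 mm wide; open, the fingers measure 114 mm over their backs; the gripper's body (76 mm by 85 mm) begins 54 mm behind the grasp point. The pads swing forward as they close: fully open they stand 13 mm farther back than shut.
Start: joints at [-1.279, 0.689, -0.195, 1.565, 0.157, 0.902, -0.215], TCP at [0.159, 0.604, 0.199] pointing down, gripper open.
Joint ranges: [-3.01, 3.01], [-0.46, 2.08], [-1.47, 1.51], [0.13, 2.56], [-1, 4.14], [0.04, 2.09], [-2.66, 2.66]. Speed limits (rad/s): [2.57, 2.57, 3.14, 3.14, 3.14, 3.14, 3.14].

INTERFACE

Orientations are given as a unit quaternion [w, x, y, z].
In Python, from bench import sensors, viewer, workorder gives the robot as it stands. The module is installed in compiled form; this text tells all that it offers.
- The arm moves only by the shell command python3 -m handwheel 'ROWS' [FORCE]. ROWS is a JSON object of lists of equal length, an entry for each row: "angular": the turn, a rotation vector about the world's x, y, z in rad, a list of three; "travel": the shift along the world's x, y, z in mm, a list of three; "gripper": the opening, from 0 (shut) to 1 (fully open). A call has 1 to 12 rows; each row is the pose to reach, as a shift and turn from the pose commanded when the call began; what a row does not reach only later rows make up. A row lasts 1/8 s, in which the tool goes at most 62.5 mm and 10.7 degrees, less where a joint would pass 70% of its speed; a pose out of reach is approached as far as the arm can. A call with a gripper value outside its range is refused whole. The fingers move at their own pace and stop on an object; FORCE is the grip in N (left out, the last holds). Time passes only in rows, so rows that repeat a pose let the fingers close. It gives the time, the measured TCP pose, the force and the opening at its end, in the units of the state.
- sensors.sense(): the state, without advancing time (a new reading comes with each control period).
- viewer.capture(name): name is "side" or "top"; returns the picture (384x512x3 uint8, red, green, blue); there is no depth.
- viewer.get_calibration(name): a dict with "fov_y" (degrees; the focal length in pixels is half the picture's height over the tangent of half this angle, whatever the lens; pixels are square), "cx", "cy" (the principal point, pixels), "k1" (the pictures are not rectified: a ray, as slopes to the right and down, at radius r is drawn at 1 + k1 r^2 times it, then the intrinsics apply), "extrinsics" (4x4, takes a point from camera to world coordinates). Camera axes: x right, y down, z forward; pixel columns grow to the right and rows downward; lengths in m; the calibration is good to about 2 mm. A picture is of the moment at which its call begins. get_calibration takes no time and is no camera call.
- workorder.hand_in(): hands the job in, once; it reports no verdict.
The state is a dict: "t": time; "joints": joint angles; "qd": joint speeds; "tau": joint torques, N m; "tool_pos": TCP position; "tcp_rot": TCP orientation; "ft_force": force on the tool from outside, world axes, zero at the start; "wrist_torque": the same for the moment, N m; "finger_gap": finger opening in m.
Only numpy, scipy, OpenCV 4.12 (cv2) and the standard library are available. Lean on these libraries where they do the work, as an engineer would, in place of code of your own. Each camera call takes 0.05 s, during which the arm holds its last target.

## Working session

There is one attempt and no reset: what is moved stays moved. The work goes in short steps, Python scripts to look and compute and a shell command to move; the robot and the scene stay as the last step left them, time stands still between calls to the robot, and variables do not carry over. Pictures are saved under pics/ and viewed, and the job is handed in when it is done.

```bash
mkdir -p pics; cat > h.py <<'E'
import numpy as np, cv2
from bench import sensors, viewer, workorder
def cal(n):
    c=viewer.get_calibration(n); f=192/np.tan(np.radians(c["fov_y"])/2)
    return c,f,np.array(c["extrinsics"])
def ray(n,u,v):
    c,f,E=cal(n)
    xd,yd=(u-c["cx"])/f,(v-c["cy"])/f
    rd=np.hypot(xd,yd); r=rd
    for _ in range(50): r=rd/(1+c["k1"]*r*r)
    s=r/rd if rd>0 else 1
    d=E[:3,:3]@np.array([xd*s,yd*s,1]); return E[:3,3],d/np.linalg.norm(d)
def plane(n,u,v,z):
    o,d=ray(n,u,v); return o+d*(z-o[2])/d[2]
def proj(n,p):
    c,f,E=cal(n); q=E[:3,:3].T@(np.array(p)-E[:3,3]); x,y=q[0]/q[2],q[1]/q[2]
    k=1+c["k1"]*(x*x+y*y); return np.array([c["cx"]+f*x*k,c["cy"]+f*y*k])
def snap(n,fn):
    im=viewer.capture(n); cv2.imwrite("pics/"+fn+".png",cv2.cvtColor(im,cv2.COLOR_RGB2BGR)); return im
E
python3 - <<'E'
from h import *
for n in("side","top"):
    snap(n,n+"0"); c,f,E=cal(n); print(n,f,c["cx"],c["cy"],c["k1"],E.round(3).tolist())
s=sensors.sense(); print(s)
E
```

```text
side 443.8289636467074 254.77940554566345 196.0047079868476 -0.17699326831301465 [[0.818, -0.33, 0.471, 0.075], [-0.575, -0.497, 0.65, -0.605], [0.019, -0.803, -0.596, 0.749], [0.0, 0.0, 0.0, 1.0]]
top 448.646456403757 254.01218744645053 191.20285060871467 -0.12905046025211506 [[0.012, -0.987, 0.161, 0.363], [-1.0, -0.01, 0.013, 0.046], [-0.011, -0.161, -0.987, 1.082], [0.0, 0.0, 0.0, 1.0]]
{'t': 0.1, 'joints': array([-1.2791724 ,  0.68991449, -0.1945288 ,  1.56622634,  0.15729534,
        0.90250046, -0.21508945]), 'qd': array([-1.04310817e-03, -1.95035500e-03, -6.74719299e-04, -2.66846660e-03,
       -3.47116154e-04, -6.55492497e-04, -3.29198320e-05]), 'tau': array([-4.01860962e-03, -5.40610778e+01, -1.27137657e+00, -1.58986223e+01,
        9.42373183e-03,  4.42107936e-03,  1.05420960e-05]), 'tool_pos': array([0.15924035, 0.60372147, 0.19805918]), 'tcp_rot': array([ 0.70120666,  0.09028604,  0.70127986, -0.091456  ]), 'ft_force': array([-0.17561298, -0.03350786, -0.24394551]), 'wrist_torque': array([-0.04181922, -0.00148621, -0.0165909 ]), 'finger_gap': 0.08538647031566891}
```

View pics/side0.png

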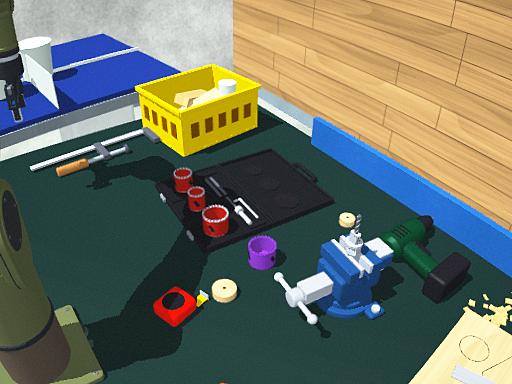

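View pics/top0.png

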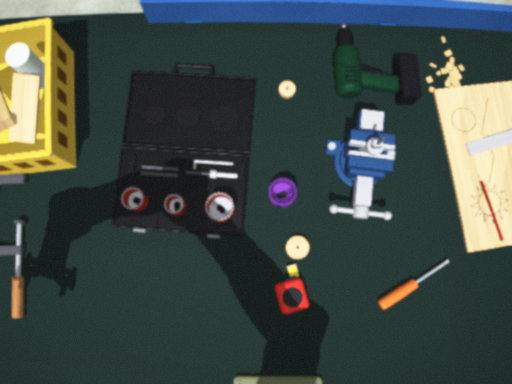

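The side view shows the red cups at (183,180), (196,198) and (215,220), and the vise with arbor near (352,243). The top view has the largest cup at (219,207) and the arbor at (376,145). Next I'll zoom in on both.

```bash
python3 - <<'E'
import cv2,numpy as np
t=cv2.imread("pics/top0.png"); s=cv2.imread("pics/side0.png")
r=lambda im,x,y,w: cv2.resize(im[y:y+w,x:x+w],(390,390),interpolation=cv2.INTER_CUBIC)
cv2.imwrite("pics/z0.png",np.hstack([r(t,190,178,60),r(t,340,110,70)]))
cv2.imwrite("pics/z1.png",np.hstack([r(s,185,190,60),r(s,315,205,70)]))
E
```

```text
(no output)
```

View pics/z0.png

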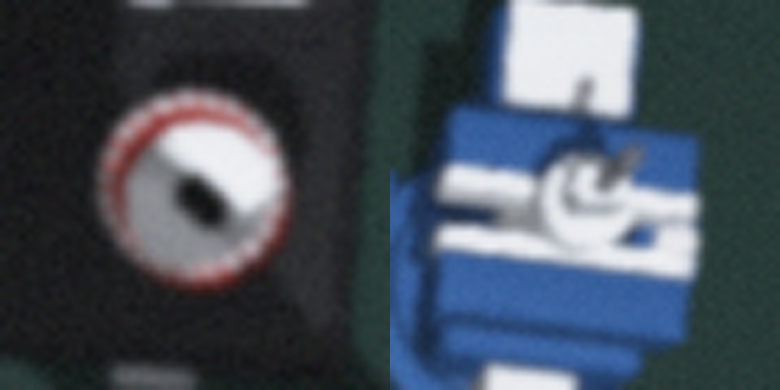

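View pics/z1.png

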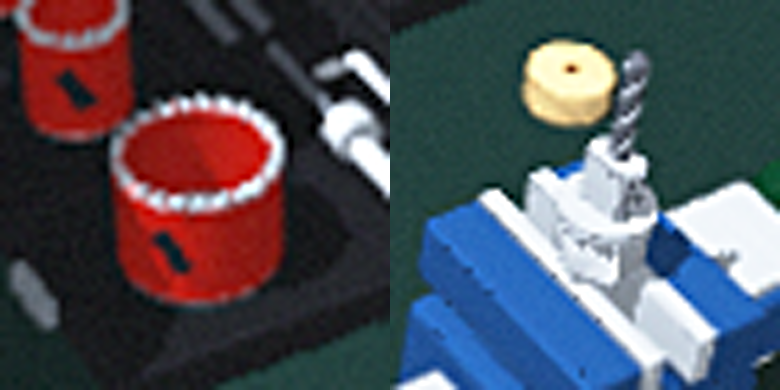

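```bash
python3 - <<'E'
from h import *
t=cv2.imread("pics/top0.png"); s=cv2.imread("pics/side0.png")
r=lambda im,x,y,w: cv2.resize(im[y:y+w,x:x+w],(390,390),interpolation=cv2.INTER_CUBIC)
cv2.imwrite("pics/z2.png",np.hstack([r(t,360,125,30),r(s,335,210,40)]))
# cup contour in top, red-or-bright in region
def blob(im,x,y,w,dark=False):
    c=im[y:y+w,x:x+w].astype(int); b,g,rr=c[...,0],c[...,1],c[...,2]
    m=(((rr-g)>40)|((rr>110))).astype(np.uint8)
    cs,_=cv2.findContours(m,cv2.RETR_EXTERNAL,cv2.CHAIN_APPROX_NONE)
    k=max(cs,key=cv2.contourArea); return k.reshape(-1,2)+[x,y]
k=blob(t,198,186,44); print("top cup",cv2.minEnclosingCircle(k.astype(np.float32)),cv2.fitEllipse(k.astype(np.float32)))
(u,v),_,_=cv2.fitEllipse(k.astype(np.float32))
print(plane("top",u,v,.066),plane("top",u,v,.05))
pts=np.array([plane("top",*p,.066)[:2] for p in k]); print(cv2.minEnclosingCircle(pts.astype(np.float32)))
# dark bore
c=cv2.GaussianBlur(t,(3,3),0)[196:220,208:232].max(2)
m=(c<70).astype(np.uint8); n,l,st,ce=cv2.connectedComponentsWithStats(m); 
for i in range(n): print(st[i],ce[i]+[208,196])
print("arbor",plane("top",375.4,145.9,.165),"tip",plane("top",384.3,137.8,.233),plane("side",359.3,215.4,.233))
for n in("side","top"):print(n,proj(n,plane("top",375.4,145.9,.165)), proj(n,[*plane("top",375.4,145.9,.165)[:2],.233]))
E
```

```text
top cup ((219.35714721679688, 206.92857360839844), 15.160804748535156) ((220.04351806640625, 206.13783264160156), (25.912033081054688, 29.421245574951172), 158.32876586914062)
[0.49297241 0.13622271 0.066     ] [0.49502625 0.13765028 0.05      ]
((0.49112051725387573, 0.13813064992427826), 0.03511374071240425)
[  0   0  24  24 529] [219.48393195 207.1020794 ]
[23  0  1  1  1] [231. 196.]
[10 10  6  7 29] [220.48275862 208.89655172]
[ 0 20  4  4 10] [209. 218.]
[20 21  4  3  7] [230.         218.42857143]
arbor [ 0.61238006 -0.19882548  0.165     ] tip [ 0.61070475 -0.19924856  0.233     ] [ 0.6107796  -0.20025214  0.233     ]
side [353.74164013 241.49455555] [359.34945256 214.70213218]
top [375.4 145.9] [384.05321058 136.97872559]
```

View pics/z2.png

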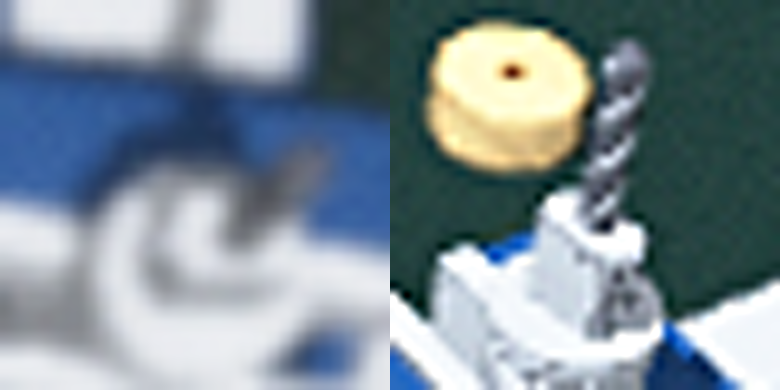

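```bash
python3 - <<'E'
from h import *
t=cv2.imread("pics/top0.png"); s=cv2.imread("pics/side0.png")
def r(im,x,y,w):
    c=im[y:y+w,x:x+w].astype(float); c=np.clip((c/255)**2.5*255,0,255).astype(np.uint8)
    return cv2.resize(c,(390,390),interpolation=cv2.INTER_CUBIC)
cv2.imwrite("pics/z3.png",np.hstack([r(t,363,132,24),r(s,343,222,26)]))
a=plane("side",350.9,231,.187);b=plane("side",356.2,234.6,.187);print(a,b,np.linalg.norm(a-b),np.degrees(np.arctan2(*(b-a)[[1,0]])))
A=np.array([.611,-.1995])
print("stub top centre side",proj("side",[*A,.187]),proj("side",[*A,.165]),proj("top",[*A,.187]))
for z in(.014,.020): print(z,plane("top",220.5,208.9,z))
def blob(im,x,y,w):
    c=im[y:y+w,x:x+w].astype(int); b,g,rr=c[...,0],c[...,1],c[...,2]
    return ((rr-g)>40)|(rr>110)
# side cup teeth ellipse: white ring
c=s[195:240,198:232].astype(int); m=(c.min(2)>110).astype(np.uint8)
p=np.argwhere(m)[:,::-1]+[198,195]
h=cv2.convexHull(p.astype(np.float32)).reshape(-1,2); e=cv2.fitEllipse(h); print(e, plane("side",*e[0],.066))
P=np.array([plane("side",*q,.066)[:2] for q in h]).astype(np.float32); print(cv2.minEnclosingCircle(P))
E
```

```text
[ 0.60929467 -0.18915269  0.187     ] [ 0.61036025 -0.20271045  0.187     ] 0.013599573395108928 -85.50601477821941
stub top centre side [355.25975872 233.56988435] [353.49029725 241.95369521] [378.41422825 143.79946026]
0.014 [0.49297595 0.13960424 0.014     ]
0.02 [0.49224324 0.13907598 0.02      ]
((211.2998046875, 207.75643920898438), (25.680938720703125, 35.30122756958008), 127.4378662109375) [0.4959177  0.16015136 0.066     ]
((0.48823684453964233, 0.16498316824436188), 0.060711462050676346)
```

View pics/z3.png

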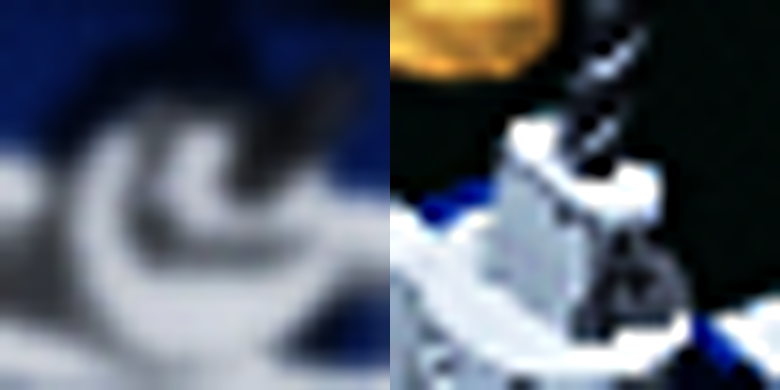

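```bash
python3 - <<'E'
from h import *
for z,p,q in((.186,(350.7,233),(356.3,237)),(.165,(349,239),(355.2,243.5))):
    a=plane("side",*p,z);b=plane("side",*q,z);print(a,b,np.linalg.norm(a-b),np.degrees(np.arctan2(*(b-a)[[1,0]])),(a+b)/2-[.611,-.1995,z])
# bore direction
t=cv2.imread("pics/top0.png").astype(float)
c=t[198:218,210:230].max(2)
print(c.astype(int)[4:18,3:18])
w=np.clip(120-c,0,None); yy,xx=np.mgrid[198:218,210:230]
ok=np.hypot(xx-220.5,yy-208.9)<6.5
w=w*ok; mx=(w*xx).sum()/w.sum(); my=(w*yy).sum()/w.sum()
C=np.cov(np.vstack([xx.ravel(),yy.ravel()]),aweights=w.ravel()); l,V=np.linalg.eigh(C); print(mx,my,l,V[:,1])
o=plane("top",mx,my,.018);e=plane("top",mx+3*V[0,1],my+3*V[1,1],.018);print(o,np.degrees(np.arctan2(*(e-o)[[1,0]])))
# red cup outline in side: column extents
s=cv2.imread("pics/side0.png").astype(int)
m=((s[...,2]-s[...,1])>60).astype(np.uint8)
n,l,st,ce=cv2.connectedComponentsWithStats(m)
for i in range(1,n):
    if st[i][4]>60: print(st[i],ce[i])
for xy in ([.493,.1375],[.495,.138]):
    print(proj("side",[*xy,.066]),proj("side",[*xy,.014]),proj("top",[*xy,.066]))
E
```

```text
[ 0.60568119 -0.19245119  0.186     ] [ 0.60643454 -0.20708943  0.186     ] 0.014657612829062082 -87.05388452773714 [-4.94213505e-03 -2.70309214e-04 -5.55111512e-17]
[ 0.60973367 -0.1881095   0.165     ] [ 0.61059841 -0.20467491  0.165     ] 0.016587962571357917 -87.01177365096433 [-8.33961171e-04  3.10779380e-03  2.77555756e-17]
[[119 132 150 180 209 227 234 240 241 243 243 241 241 242 241]
 [127 126 134 146 171 196 213 225 235 240 242 242 243 242 241]
 [131 128 126 124 128 139 158 173 206 230 239 242 242 241 242]
 [136 135 134 122  97  83  81  97 148 196 228 238 241 243 244]
 [146 144 132 112  80  50  37  46  84 137 195 228 237 242 242]
 [149 145 136 112  69  36  21  29  43  80 129 187 228 239 241]
 [150 150 140 112  68  40  24  24  24  42  73 133 195 230 238]
 [148 147 141 119  84  50  33  26  24  24  44  87 154 208 228]
 [150 148 145 134 112  87  58  38  29  22  35  73 126 170 197]
 [145 148 149 143 135 116  87  57  32  27  40  71 110 140 156]
 [147 149 148 144 146 139 118  91  68  56  62  87 110 126 138]
 [147 150 149 151 146 147 135 123 105 101  95 102 113 122 127]
 [145 143 14
[... 162 characters left out ...]
 6.24581508] [-0.71209436 -0.70208377]
[0.49257416 0.13935163 0.018     ] 46.280180290610865
[ 56 160  29  15  81] [ 68.4691358  166.44444444]
[175 169  15   8  92] [182.18478261 172.58695652]
[174 175  19  17 204] [182.86764706 183.96078431]
[190 188  13   8  74] [195.68918919 191.28378378]
[188 195  17  16 200] [196.295 202.73 ]
[204 207  23  13 234] [214.71794872 213.03418803]
[202 217  26  20 325] [215.18769231 227.40615385]
[248 236  28  34 593] [261.38617201 251.96795953]
[153 286  44  41 802] [175.19077307 307.96508728]
[214.98002419 212.91093859] [215.7181988  228.95662626] [219.48661644 206.11945824]
[215.57341564 212.52223879] [216.29356486 228.56199722] [219.28963079 205.2495343 ]
```

```bash
cat >> h.py <<'E'
from scipy.spatial.transform import Rotation as R
def tool(s=None):
    s=s or sensors.sense(); q=s["tcp_rot"]; M=R.from_quat([q[1],q[2],q[3],q[0]]).as_matrix()
    return s["tool_pos"],M
def st():
    s=sensors.sense(); p,M=tool(s); print("t%.2f"%s["t"],"p",(p*1000).round(1),"x",M[:,0].round(3),"yaw_y %.1f"%np.degrees(np.arctan2(M[1,1],M[0,1])),"F",s["ft_force"].round(1),"T",s["wrist_torque"].round(2),"gap %.1f"%(s["finger_gap"]*1000),"q",s["joints"].round(2))
E
python3 -c "
from h import *
st()"
```

```text
t0.10 p [159.2 603.7 198.1] x [-0.    -0.002 -1.   ] yaw_y 75.2 F [-0.2 -0.  -0.2] T [-0.04 -0.   -0.02] gap 85.4 q [-1.28  0.69 -0.19  1.57  0.16  0.9  -0.22]
```

```bash
python3 -m handwheel '{"angular":[[0,0,0],[0,0,0],[0,0,0],[0,0,0],[0,0,0],[0,0,0],[0,0,0],[0,0,0],[0,0,0],[0,0,0],[0,0,0],[0,0,0]],"travel":[[333,-466,-70],[333,-466,-70],[333,-466,-70],[333,-466,-70],[333,-466,-70],[333,-466,-70],[333,-466,-70],[333,-466,-70],[333,-466,-70],[333,-466,-70],[333,-466,-70],[333,-466,-70]],"gripper":[1,1,1,1,1,1,1,1,1,1,1,1]}' 25; python3 - <<'E'
from h import *
st(); t=snap("top","t1"); s=snap("side","s1")
r=lambda im,x,y,w: cv2.resize(im[y:y+w,x:x+w],(390,390),interpolation=cv2.INTER_CUBIC)
cv2.imwrite("pics/z4.png",cv2.cvtColor(np.hstack([r(t,170,150,100),r(s,160,130,120)]),cv2.COLOR_RGB2BGR))
E
```

```text
t: 1.6
tool_pos: [0.4912, 0.1407, 0.129]
tcp_rot: [0.701, 0.09, 0.702, -0.089]
ft_force: [-0.1, 0.5, -0.2]
finger_gap: 0.0852
t1.60 p [491.2 140.7 129. ] x [-0.001  0.002 -1.   ] yaw_y 75.4 F [-0.1  0.5 -0.2] T [-0.05  0.01  0.  ] gap 85.2 q [-0.2   0.66 -0.27  1.97  0.31  0.55  0.64]
```

View pics/z4.png

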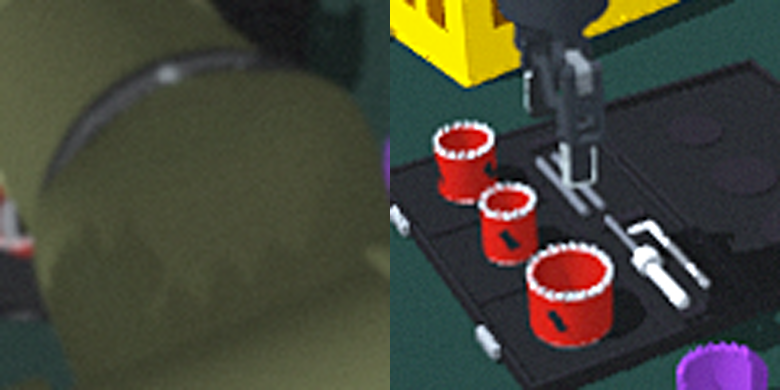

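```bash
python3 - <<'E'
from h import *
p,M=tool()
for sg in(-1,0,1): print(proj("side",p+M[:,1]*sg*.046-M[:,0]*.013))
E
```

```text
[218.2162552  198.36616313]
[212.58759513 187.25407083]
[207.3348419  176.86510196]
```

View pics/s1.png

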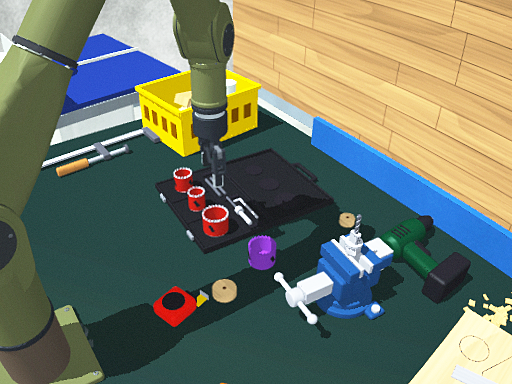

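```bash
python3 - <<'E'
from h import *
q=np.array([.7012,.0903,.7013,-.0915]); M=R.from_quat([q[1],q[2],q[3],q[0]]).as_matrix()
p=np.array([.15924,.6037,.198])
for sg in(-1,0,1): print(proj("side",p+M[:,1]*sg*.046-M[:,0]*.013))
a=cv2.imread("pics/side0.png")[60:140,0:60]; b=cv2.imread("pics/s1.png")[130:210,180:240]
cv2.imwrite("pics/z5.png",np.hstack([cv2.resize(a,(390,520)),cv2.resize(b,(390,520))]))
st()
E
```

```text
[ 22.08558683 132.04071031]
[ 23.38979174 124.56795425]
[ 24.6430021  117.54742877]
t1.70 p [491.4 140.6 129.1] x [-0.     0.001 -1.   ] yaw_y 75.5 F [0.1 0.4 0.5] T [-0.   -0.05  0.03] gap 85.3 q [-0.2   0.66 -0.27  1.97  0.31  0.55  0.64]
```

View pics/z5.png

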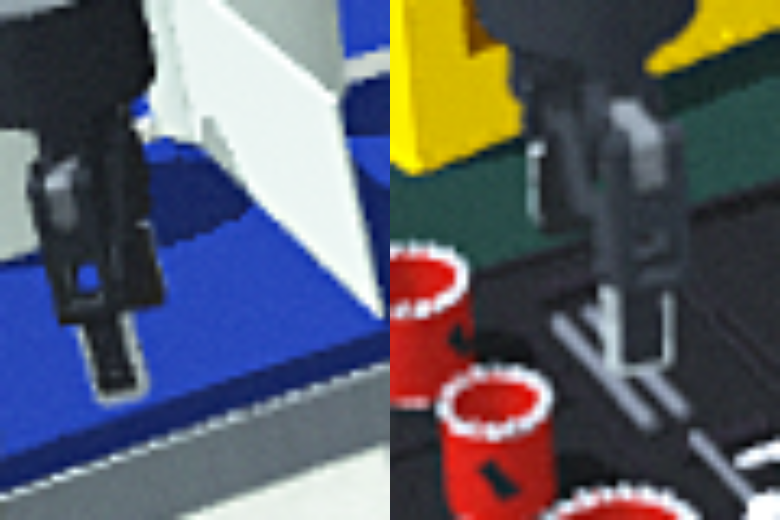

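```bash
python3 -m handwheel '{"angular":[[0,0,0],[0,0,0],[0,0,0],[0,0,0],[0,0,0],[0,0,0]],"travel":[[0,0,0],[0,0,0],[0,0,0],[0,0,0],[0,0,0],[0,0,0]],"gripper":[0,0,0,0,0,0]}' 25; python3 - <<'E'
from h import *
st(); s=snap("side","s2"); p,M=tool(); print(proj("side",p),proj("side",p+[0,0,.02]))
cv2.imwrite("pics/z6.png",cv2.cvtColor(cv2.resize(s[130:230,170:270],(600,600),interpolation=cv2.INTER_CUBIC),cv2.COLOR_RGB2BGR))
E
```

```text
t: 2.45
tool_pos: [0.4923, 0.1383, 0.1288]
tcp_rot: [0.701, 0.091, 0.701, -0.091]
ft_force: [-1.1, 0.8, 0.1]
finger_gap: 0.0001
t2.45 p [492.3 138.3 128.8] x [-0.  0. -1.] yaw_y 75.2 F [-1.1  0.8  0.1] T [ 0.03 -0.01  0.  ] gap 0.1 q [-0.2   0.66 -0.26  1.97  0.31  0.55  0.64]
[213.65136603 192.16103657] [213.34590985 185.26569687]
```

View pics/z6.png

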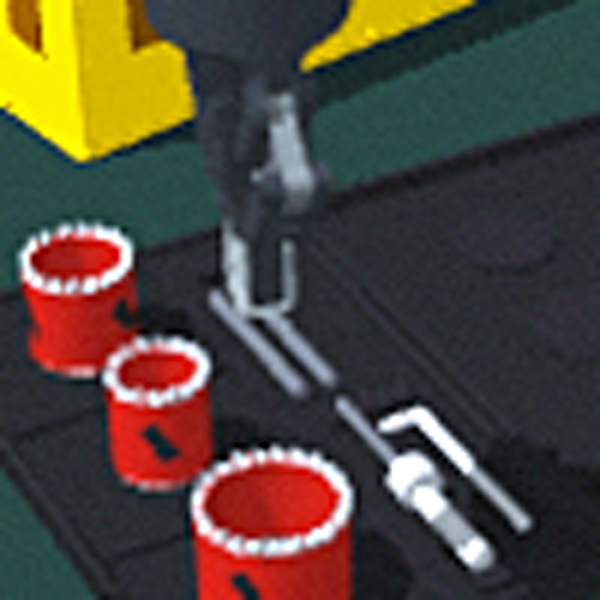

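```bash
python3 - <<'E'
from h import *
q=np.array([.7012,.0903,.7013,-.0915]); M=R.from_quat([q[1],q[2],q[3],q[0]]).as_matrix()
p0=np.array([.15924,.6037,.198])-M[:,1]*.046-M[:,0]*.013; p1=np.array([.4923,.1383,.1288])
p2=np.array([.4912,.1407,.129])-M[:,1]*.046-M[:,0]*.013
for d in ([0,0,0],[0,0,.03],[.02,.028,0],[.0,.03,0],[-.01,.03,.015],[0,.04,0]):
    print(d,[proj("side",p+np.array(d)).round(1).tolist() for p in(p0,p2,p1)])
o,dd=ray("side",213.3,182); print([ (o+dd*(z-o[2])/dd[2]).round(4).tolist() for z in(.115,.129,.158)])
E
```

```text
[0, 0, 0] [[22.1, 132.0], [218.0, 198.4], [213.6, 192.2]]
[0, 0, 0.03] [[19.3, 122.1], [217.6, 187.6], [213.2, 181.8]]
[0.02, 0.028, 0] [[27.4, 125.9], [219.1, 189.5], [214.8, 183.8]]
[0.0, 0.03, 0] [[20.2, 127.8], [211.3, 191.9], [207.3, 186.1]]
[-0.01, 0.03, 0.015] [[15.2, 123.9], [207.3, 188.0], [203.4, 182.3]]
[0, 0.04, 0] [[19.5, 126.4], [209.2, 189.8], [205.2, 184.1]]
[[0.523, 0.1924, 0.115], [0.5131, 0.1748, 0.129], [0.4926, 0.1383, 0.158]]
```

View pics/s2.png

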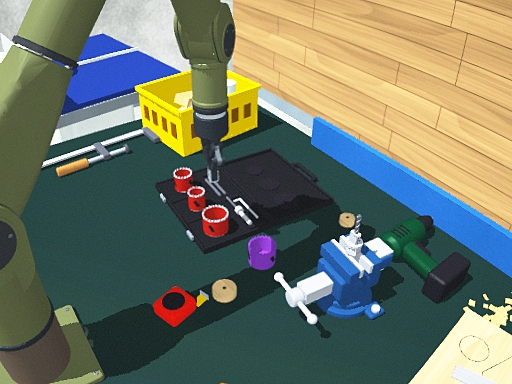

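```bash
python3 -m handwheel '{"angular":[[0,0,0],[0,0,0],[0,0,0],[0,0,0],[0,0,0],[0,0,0],[0,0,0],[0,0,0],[0,0,0]],"travel":[[0,0,0],[0,0,0],[0,0,0],[0,0,0],[0,0,0],[0,0,-40],[0,0,-80],[0,0,-100],[0,0,-100]],"gripper":[1,1,1,1,1,1,1,1,1]}' 25; python3 - <<'E'
from h import *
st(); s=snap("side","s3"); p,M=tool(); print(proj("side",p-M[:,1]*.046+[0,0,.013]),proj("side",p-M[:,1]*.046+[0,0,.042]))
cv2.imwrite("pics/z7.png",cv2.cvtColor(cv2.resize(s[160:260,170:270],(600,600),interpolation=cv2.INTER_CUBIC),cv2.COLOR_RGB2BGR))
E
```

```text
t: 3.62
tool_pos: [0.4913, 0.1381, 0.0276]
tcp_rot: [0.7, 0.09, 0.702, -0.091]
ft_force: [0.6, 0.7, -0.2]
finger_gap: 0.0857
t3.62 p [491.3 138.1  27.6] x [-0.003 -0.001 -1.   ] yaw_y 75.3 F [ 0.6  0.7 -0.2] T [ 0.01 -0.04 -0.02] gap 85.7 q [-0.27  0.83 -0.16  2.03  0.39  0.31  0.56]
[220.17161337 232.03143196] [219.81665148 222.82359403]
```

View pics/z7.png

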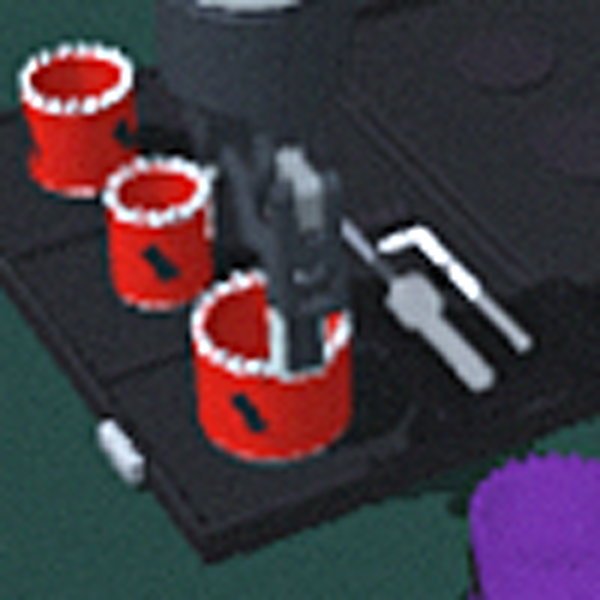

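Tip of the near finger shows at (220,222), about 29 mm higher than the reported TCP. All four views agree on that offset, so I'll go lower in guarded steps, watching the force.

```bash
python3 -m handwheel '{"angular":[[0,0,0],[0,0,0],[0,0,0]],"travel":[[0,0,-8],[0,0,-16],[0,0,-16]],"gripper":[1,1,1]}' 25; python3 - <<'E'
from h import *
st(); s=snap("side","s4"); p,M=tool(); print(proj("side",p-M[:,1]*.046+[0,0,.013]),proj("side",p-M[:,1]*.046+[0,0,.042]))
cv2.imwrite("pics/z8.png",cv2.cvtColor(cv2.resize(s[160:260,170:270],(600,600),interpolation=cv2.INTER_CUBIC),cv2.COLOR_RGB2BGR))
E
```

```text
t: 4.05
tool_pos: [0.4921, 0.1383, 0.0125]
tcp_rot: [0.701, 0.091, 0.701, -0.091]
ft_force: [0.4, 0.1, 0.0]
finger_gap: 0.0852
t4.05 p [492.1 138.3  12.5] x [-0.001 -0.    -1.   ] yaw_y 75.2 F [0.4 0.1 0. ] T [ 0.04 -0.01  0.04] gap 85.2 q [-0.28  0.86 -0.14  2.04  0.4   0.27  0.56]
[220.42065852 236.92976296] [220.07030034 227.89274832]
```

View pics/z8.png

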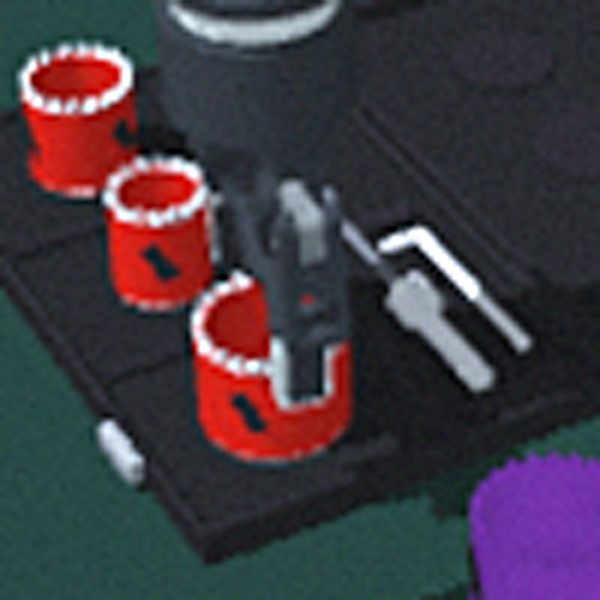

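Near fingertip now at (221,227), beside the cup's wall, with no contact force. Next: 16 mm lower, then a light squeeze to centre the cup.

```bash
python3 -m handwheel '{"angular":[[0,0,0],[0,0,0],[0,0,0],[0,0,0],[0,0,0],[0,0,0]],"travel":[[0,0,-8],[0,0,-16],[0,0,-16],[0,0,-16],[0,0,-16],[0,0,-16]],"gripper":[1,1,1,0,0,0]}' 25; python3 - <<'E'
from h import *
st(); s=snap("side","s5")
cv2.imwrite("pics/z9.png",cv2.cvtColor(cv2.resize(s[160:260,170:270],(600,600),interpolation=cv2.INTER_CUBIC),cv2.COLOR_RGB2BGR))
E
```

```text
t: 4.85
tool_pos: [0.4924, 0.1385, -0.0029]
tcp_rot: [0.701, 0.091, 0.701, -0.091]
ft_force: [-0.1, 0.0, 1.1]
finger_gap: 0.0634
t4.85 p [492.4 138.5  -2.9] x [ 0.  0. -1.] yaw_y 75.2 F [-0.1  0.   1.1] T [0.05 0.04 0.  ] gap 63.4 q [-0.29  0.89 -0.12  2.04  0.41  0.23  0.55]
```

View pics/z9.png

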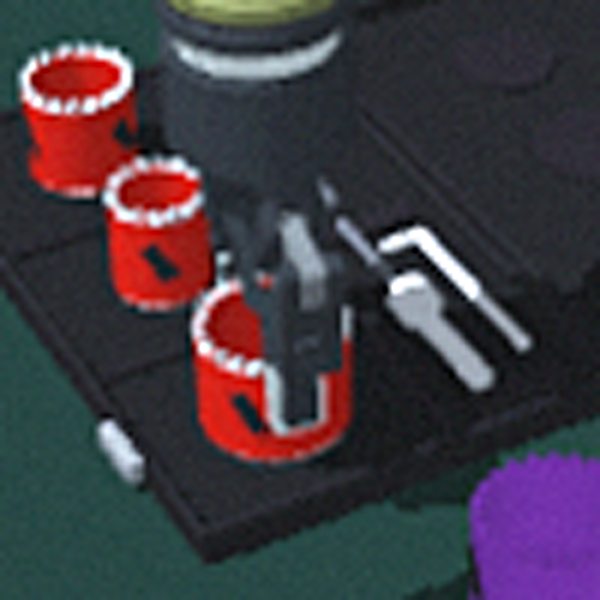

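Gap reads 63.4 mm, as expected for a 64 mm cup. I'll open, turn 90° and grip again, so the cup is centred along both axes.

```bash
python3 -m handwheel '{"angular":[[0,0,0],[0,0,0],[0,0,-0.18],[0,0,-0.36],[0,0,-0.54],[0,0,-0.72],[0,0,-0.9],[0,0,-1.08],[0,0,-1.26],[0,0,-1.44],[0,0,-1.57],[0,0,-1.57]],"travel":[[0,0,0],[0,0,0],[0,0,0],[0,0,0],[0,0,0],[0,0,0],[0,0,0],[0,0,0],[0,0,0],[0,0,0],[0,0,0],[0,0,0]],"gripper":[1,1,1,1,1,1,1,1,1,1,1,1]}' 25; python3 -m handwheel '{"angular":[[0,0,0],[0,0,0],[0,0,0],[0,0,0],[0,0,0]],"travel":[[0,0,0],[0,0,0],[0,0,0],[0,0,0],[0,0,0]],"gripper":[1,0,0,0,0]}' 60; python3 -c "
from h import *
st(); s=snap('side','s6')
cv2.imwrite('pics/z10.png',cv2.cvtColor(cv2.resize(s[160:260,170:270],(600,600),interpolation=cv2.INTER_CUBIC),cv2.COLOR_RGB2BGR))"
```

```text
t: 6.4
tool_pos: [0.4923, 0.1385, -0.0032]
tcp_rot: [-0.432, -0.56, -0.432, 0.56]
ft_force: [0.8, 0.3, -0.6]
finger_gap: 0.0855
t: 7.02
tool_pos: [0.4925, 0.1384, -0.0028]
tcp_rot: [0.432, 0.56, 0.432, -0.56]
ft_force: [0.5, -0.1, 6.1]
finger_gap: 0.0627
t7.03 p [492.5 138.4  -2.8] x [ 0.001  0.    -1.   ] yaw_y -14.7 F [ 0.5 -0.1  6.1] T [-0.03  0.2   0.02] gap 62.7 q [-0.42  0.9   0.09  2.05 -0.33  0.21 -0.29]
```

View pics/z10.png

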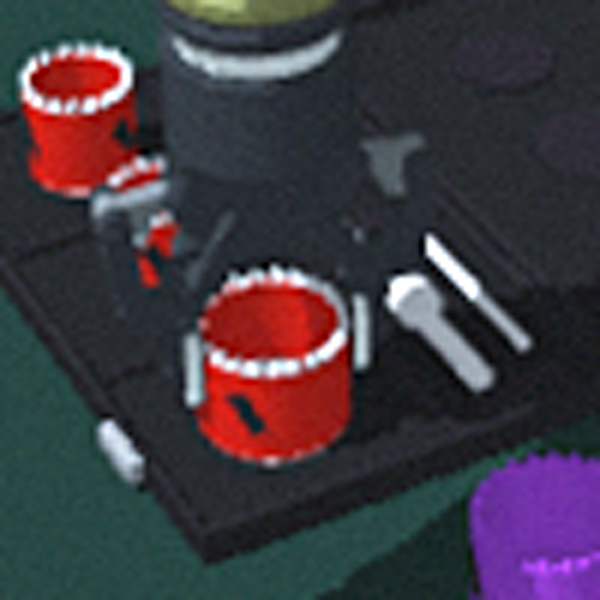

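The gap is 62.7 mm and the cup sits upright between the pads, with its rim near (216,213). Next: lift straight up, then carry it over the arbor at clearance height, turning it by the estimated 47° on the way.

```bash
python3 -m handwheel '{"angular":[[0,0,0],[0,0,0],[0,0,0],[0,0,0],[0,0,0.12],[0,0,0.26],[0,0,0.4],[0,0,0.54],[0,0,0.68],[0,0,0.82],[0,0,0.82],[0,0,0.82]],"travel":[[0,0,30],[0,0,85],[0,0,145],[0,0,200],[10,-30,240],[30,-85,240],[50,-143,240],[70,-200,240],[89,-255,240],[108,-309,240],[119,-338,240],[119,-338,240]],"gripper":[0,0,0,0,0,0,0,0,0,0,0,0]}' 60; python3 -c "
from h import *
st(); s=snap('side','s7');t=snap('top','t7')
r=lambda im,x,y,w: cv2.resize(im[y:y+w,x:x+w],(390,390),interpolation=cv2.INTER_CUBIC)
cv2.imwrite('pics/z11.png',cv2.cvtColor(np.hstack([r(s,300,140,120),r(t,320,90,110)]),cv2.COLOR_RGB2BGR))"
```

```text
t: 8.57
tool_pos: [0.6102, -0.2038, 0.2354]
tcp_rot: [0.618, 0.342, 0.619, -0.344]
ft_force: [-0.0, 0.3, -2.6]
finger_gap: 0.0629
t8.57 p [ 610.2 -203.8  235.4] x [-0.002 -0.002 -1.   ] yaw_y 31.9 F [-0.   0.3 -2.6] T [0.05 0.08 0.06] gap 62.9 q [ 0.23  0.67  0.04  1.47 -0.03  1.    0.83]
```

View pics/z11.png

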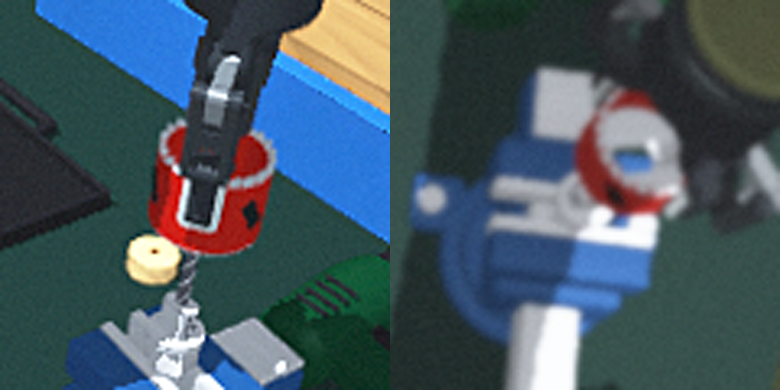

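```bash
python3 -m handwheel '{"angular":[[0,0,0],[0,0,0]],"travel":[[0,0,0],[0,0,0]],"gripper":[0,0]}' 60; python3 - <<'E'
from h import *
st(); s=snap('side','s8');t=snap('top','t8')
r=lambda im,x,y,w: cv2.resize(im[y:y+w,x:x+w],(390,390),interpolation=cv2.INTER_CUBIC)
cv2.imwrite('pics/z12.png',cv2.cvtColor(np.hstack([r(s,335,165,60),r(t,365,110,45)]),cv2.COLOR_RGB2BGR))
# bore by blue/not-grey inside cup
b=t[120:150,372:405].astype(int)
sat=b.max(2)-b.min(2); m=((b[...,2]-b[...,0])>25).astype(np.uint8)
n,l,stt,ce=cv2.connectedComponentsWithStats(m)
for i in range(1,n):
    if stt[i][4]>4: print(stt[i],ce[i]+[372,120],plane("top",*(ce[i]+[372,120]),.2555))
p,_=tool(); print("expected bore px top",proj("top",[*p[:2],.2555]),proj("top",[*p[:2],.304]))
E
```

```text
t: 8.93
tool_pos: [0.6113, -0.1981, 0.2369]
tcp_rot: [0.619, 0.341, 0.62, -0.341]
ft_force: [1.0, 0.0, -2.9]
finger_gap: 0.0629
t8.93 p [ 611.3 -198.1  236.9] x [-0.     0.001 -1.   ] yaw_y 32.4 F [ 1.   0.  -2.9] T [-0.05  0.02  0.02] gap 62.9 q [ 0.22  0.67  0.04  1.47 -0.03  1.    0.83]
[10 11 12  8 69] [387.4057971  134.75362319] [ 0.61033674 -0.19913624  0.2555    ]
expected bore px top [387.17703721 134.24681392] [394.51512779 126.69038054]
```

View pics/z12.png

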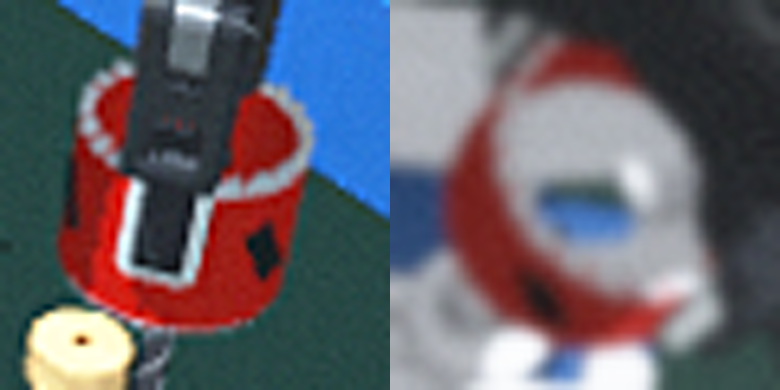

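```bash
python3 -m handwheel '{"angular":[[0,0,0],[0,0,0],[0,0,0],[0,0,0],[0,0,0],[0,0,0]],"travel":[[0,0,-10],[0,0,-20],[0,0,-32],[0,0,-44],[0,0,-55],[0,0,-55]],"gripper":[0,0,0,0,0,0]}' 60; python3 - <<'E'
from h import *
st(); s=snap('side','s9');t=snap('top','t9');st()
r=lambda im,x,y,w: cv2.resize(im[y:y+w,x:x+w],(390,390),interpolation=cv2.INTER_CUBIC)
cv2.imwrite('pics/z13.png',cv2.cvtColor(np.hstack([r(s,325,190,60),r(t,358,120,45)]),cv2.COLOR_RGB2BGR))
p,_=tool(); print("bore px expected top",proj("top",[*p[:2],p[2]+.0198]), "arbor axis at same z",proj("top",[.611,-.1995,p[2]+.0198]), "tip",proj("top",[.611,-.1995,.233]),"stub top",proj("top",[.611,-.1995,.187]))
E
```

```text
t: 9.78
tool_pos: [0.6105, -0.1994, 0.1805]
tcp_rot: [0.618, 0.341, 0.62, -0.342]
ft_force: [0.2, 0.0, -2.5]
finger_gap: 0.0624
t9.78 p [ 610.5 -199.4  180.5] x [-0.002  0.001 -1.   ] yaw_y 32.3 F [ 0.2  0.  -2.5] T [ 0.03  0.   -0.01] gap 62.4 q [ 0.23  0.73  0.03  1.53 -0.03  0.88  0.83]
t9.88 p [ 611.6 -199.7  181.9] x [ 0. -0. -1.] yaw_y 32.3 F [-0.2  0.3 -2. ] T [-0.01 -0.01 -0.01] gap 63.1 q [ 0.23  0.73  0.03  1.53 -0.03  0.88  0.83]
bore px expected top [380.36995718 141.64385783] arbor axis at same z [380.26961854 141.90262186] tip [384.41841007 137.65820863] stub top [378.41422825 143.79946026]
```

View pics/z13.png

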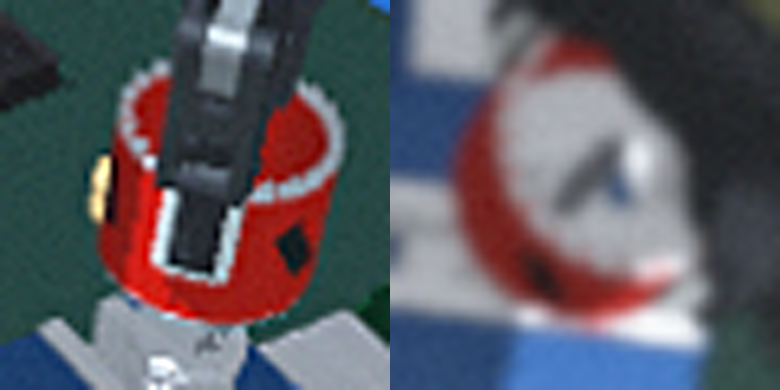

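```bash
python3 -m handwheel '{"angular":[[0,0,0],[0,0,0],[0,0,0],[0,0,0]],"travel":[[0,0,-4],[0,0,-8],[0,0,-10],[0,0,-10]],"gripper":[0,0,0,0]}' 60; python3 -m handwheel '{"angular":[[0,0,0],[0,0,0]],"travel":[[0,0,-1.5],[0,0,-1.5]],"gripper":[0,0]}' 60;python3 -c "
from h import *
st()"
```

```text
t: 10.38
tool_pos: [0.6112, -0.1996, 0.1716]
tcp_rot: [0.619, 0.341, 0.619, -0.341]
ft_force: [-0.8, -0.4, -2.6]
finger_gap: 0.0624
t: 10.62
tool_pos: [0.6113, -0.1996, 0.1703]
tcp_rot: [0.619, 0.341, 0.619, -0.341]
ft_force: [-0.9, 0.1, -2.1]
finger_gap: 0.063
t10.62 p [ 611.3 -199.6  170.3] x [-0.  0. -1.] yaw_y 32.3 F [-0.9  0.1 -2.1] T [-0.04 -0.   -0.04] gap 63.0 q [ 0.23  0.74  0.03  1.54 -0.03  0.86  0.83]
```

```bash
for i in 1 2; do python3 -m handwheel '{"angular":[[0,0,0],[0,0,0]],"travel":[[0,0,-1.5],[0,0,-1.5]],"gripper":[0,0]}' 60 | egrep 'pos|force'; done; python3 -c "
from h import *
st()"
```

```text
tool_pos: [0.6117, -0.1996, 0.1691]
ft_force: [0.3, -0.1, -1.8]
tool_pos: [0.612, -0.1994, 0.1673]
ft_force: [1.6, 0.4, -2.8]
t11.12 p [ 612.  -199.4  167.3] x [ 0.001  0.    -1.   ] yaw_y 32.3 F [ 1.6  0.4 -2.8] T [ 0.09 -0.41 -0.05] gap 62.3 q [ 0.23  0.75  0.03  1.55 -0.03  0.85  0.83]
```

```bash
for i in 1 2; do python3 -m handwheel '{"angular":[[0,0,0],[0,0,0]],"travel":[[0,0,-1],[0,0,-1]],"gripper":[0,0]}' 60 | egrep 'pos|force'; python3 -c "
from h import *
st()"; done
```

```text
tool_pos: [0.612, -0.1994, 0.1664]
ft_force: [1.8, 0.9, -2.0]
t11.38 p [ 612.  -199.4  166.4] x [ 0.001  0.    -1.   ] yaw_y 32.3 F [ 1.8  0.9 -2. ] T [ 0.22 -0.61 -0.03] gap 62.6 q [ 0.23  0.75  0.03  1.55 -0.03  0.85  0.83]
tool_pos: [0.612, -0.1994, 0.1655]
ft_force: [4.4, 0.8, -1.8]
t11.62 p [ 612.  -199.4  165.5] x [ 0.001  0.    -1.   ] yaw_y 32.3 F [ 4.4  0.8 -1.8] T [ 0.26 -0.72 -0.03] gap 63.0 q [ 0.23  0.75  0.03  1.55 -0.03  0.84  0.83]
```

```bash
python3 -m handwheel '{"angular":[[0,0,0],[0,0,0]],"travel":[[1,0,0],[1,0,0]],"gripper":[0,0]}' 60 | egrep 'pos|force'; python3 -c "
from h import *
st(); s=snap('side','s10');t=snap('top','t10');st()
r=lambda im,x,y,w: cv2.resize(im[y:y+w,x:x+w],(390,390),interpolation=cv2.INTER_CUBIC)
cv2.imwrite('pics/z14.png',cv2.cvtColor(np.hstack([r(s,325,190,60),r(t,358,120,45)]),cv2.COLOR_RGB2BGR))"
```

```text
tool_pos: [0.612, -0.1994, 0.1652]
ft_force: [2.4, 1.4, -1.4]
t11.88 p [ 612.  -199.4  165.2] x [-0.001  0.    -1.   ] yaw_y 32.3 F [ 2.4  1.4 -1.4] T [ 0.32 -0.43  0.  ] gap 62.6 q [ 0.23  0.75  0.03  1.55 -0.03  0.85  0.83]
t11.97 p [ 612.  -199.4  165.2] x [-0.001  0.    -1.   ] yaw_y 32.3 F [ 1.6  2.3 -1.7] T [ 0.31 -0.41 -0.01] gap 62.6 q [ 0.23  0.75  0.03  1.55 -0.03  0.85  0.83]
```

View pics/z14.png

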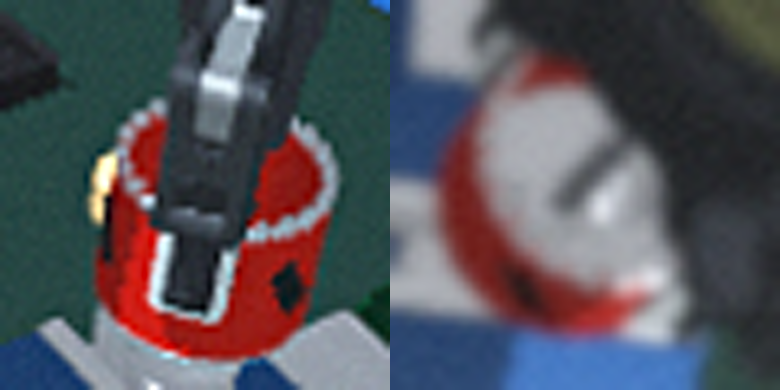

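Both views show the stub now filling the bore: the blue gap is gone and there is no upward force. The side forces are small, so I'll ease off laterally and keep going down.

```bash
python3 -m handwheel '{"angular":[[0,0,0],[0,0,0]],"travel":[[0.5,0.7,-1],[0.5,0.7,-2]],"gripper":[0,0]}' 60 | egrep 'pos|force'; python3 -c "
from h import *
st()";python3 -m handwheel '{"angular":[[0,0,0],[0,0,0]],"travel":[[0,0,-1],[0,0,-2]],"gripper":[0,0]}' 60 | egrep 'pos|force'; python3 -c "
from h import *
st()"
```

```text
tool_pos: [0.6121, -0.1993, 0.1629]
ft_force: [1.5, -0.4, -1.4]
t12.22 p [ 612.1 -199.3  162.9] x [-0.001 -0.    -1.   ] yaw_y 32.2 F [ 1.5 -0.4 -1.4] T [ 0.04 -0.18 -0.04] gap 62.4 q [ 0.23  0.75  0.03  1.55 -0.03  0.84  0.83]
tool_pos: [0.6122, -0.1992, 0.161]
ft_force: [-0.3, 0.2, -2.9]
t12.47 p [ 612.2 -199.2  161. ] x [-0.001 -0.    -1.   ] yaw_y 32.2 F [-0.3  0.2 -2.9] T [0.03 0.   0.01] gap 62.8 q [ 0.23  0.76  0.03  1.55 -0.03  0.84  0.83]
```

```bash
for i in 1 2; do python3 -m handwheel '{"angular":[[0,0,0],[0,0,0],[0,0,0]],"travel":[[0,0,-1.5],[0,0,-3],[0,0,-4]],"gripper":[0,0,0]}' 60 | egrep 'pos|force'; python3 -c "
from h import *
st()"; done
```

```text
tool_pos: [0.6127, -0.1989, 0.1571]
ft_force: [0.0, 0.0, -1.1]
t12.85 p [ 612.7 -198.9  157.1] x [-0.  0. -1.] yaw_y 32.3 F [ 0.   0.  -1.1] T [-0.01  0.05 -0.01] gap 62.7 q [ 0.23  0.76  0.03  1.55 -0.03  0.83  0.83]
tool_pos: [0.6128, -0.1989, 0.1532]
ft_force: [0.3, 0.5, -2.0]
t13.22 p [ 612.8 -198.9  153.2] x [-0.  0. -1.] yaw_y 32.3 F [ 0.3  0.5 -2. ] T [-0.02  0.01 -0.02] gap 62.5 q [ 0.23  0.76  0.03  1.56 -0.03  0.82  0.83]
```

```bash
for i in 1; do python3 -m handwheel '{"angular":[[0,0,0],[0,0,0],[0,0,0]],"travel":[[0,0,-1.5],[0,0,-3],[0,0,-3.5]],"gripper":[0,0,0]}' 60 | egrep 'pos|force'; python3 -m handwheel '{"angular":[[0,0,0],[0,0,0]],"travel":[[0,0,-1],[0,0,-1]],"gripper":[0,0]}' 60 | egrep 'pos|force';python3 -m handwheel '{"angular":[[0,0,0],[0,0,0]],"travel":[[0,0,-1],[0,0,-1]],"gripper":[0,0]}' 60 | egrep 'pos|force'; python3 -c "
from h import *
st()"; done
```

```text
tool_pos: [0.6128, -0.1989, 0.1497]
ft_force: [0.2, -0.5, -2.6]
tool_pos: [0.6128, -0.1989, 0.1487]
ft_force: [-0.2, 0.0, -2.7]
tool_pos: [0.6129, -0.199, 0.1483]
ft_force: [0.2, 1.1, 1.8]
t14.10 p [ 612.9 -199.   148.3] x [ 0.001 -0.    -1.   ] yaw_y 32.3 F [0.2 1.1 1.8] T [0.09 0.3  0.02] gap 62.4 q [ 0.23  0.77  0.03  1.56 -0.03  0.81  0.83]
```

The force rises at TCP z = 148.3 mm, and I expected the shoulder at 148.2. A light push should confirm it, followed by a look before letting go.

```bash
python3 -m handwheel '{"angular":[[0,0,0],[0,0,0]],"travel":[[0,0,-1],[0,0,-1]],"gripper":[0,0]}' 60 | egrep 'pos|force'; python3 -c "
from h import *
st(); s=snap('side','s11');t=snap('top','t11');st()
for z in(.165,.217): print([proj('side',[.6115+dx,-.1995+dy,z]).round(1).tolist() for dx,dy in((0,0),(.026,-.0185),(-.026,.0185),(-.0187,-.026))])
r=lambda im,x,y,w: cv2.resize(im[y:y+w,x:x+w],(390,390),interpolation=cv2.INTER_CUBIC)
cv2.imwrite('pics/z15.png',cv2.cvtColor(np.hstack([r(s,325,190,65),r(t,350,120,50)]),cv2.COLOR_RGB2BGR))"
```

```text
tool_pos: [0.613, -0.199, 0.1483]
ft_force: [-3.4, 1.1, 7.5]
t14.35 p [ 613.  -199.   148.3] x [ 0.001 -0.    -1.   ] yaw_y 32.3 F [-3.4  1.1  7.5] T [0.25 0.78 0.05] gap 62.6 q [ 0.23  0.77  0.03  1.56 -0.03  0.81  0.83]
t14.45 p [ 613.  -199.   148.3] x [ 0.001 -0.    -1.   ] yaw_y 32.3 F [-2.9  2.2  8.2] T [0.19 0.75 0.01] gap 62.5 q [ 0.23  0.77  0.03  1.56 -0.03  0.81  0.83]
[[353.7, 241.9], [369.5, 242.0], [337.7, 241.7], [356.3, 253.2]]
[[357.9, 221.6], [374.3, 221.8], [341.4, 221.4], [360.9, 232.7]]
```

View pics/z15.png

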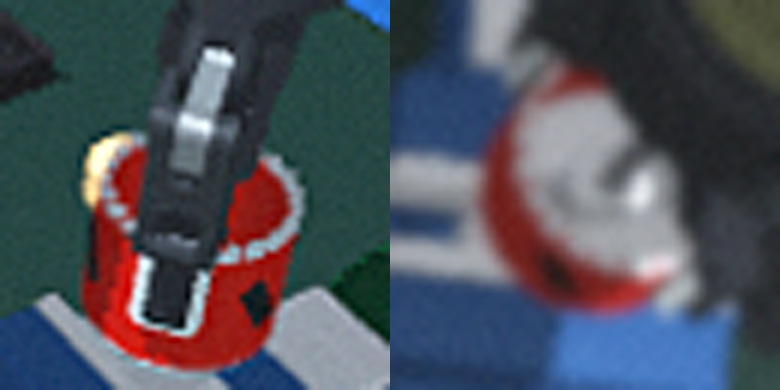

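The cup sits over the shoulder. Its front lower edge is at (356,251) against an expected (356,253), the rim matches, and z no longer moves under 8 N. I'll take the pressure off and let go.

```bash
python3 -m handwheel '{"angular":[[0,0,0],[0,0,0],[0,0,0],[0,0,0],[0,0,0],[0,0,0]],"travel":[[0,0,1],[0,0,1.5],[0,0,1.5],[0,0,1.5],[0,0,1.5],[0,0,1.5]],"gripper":[0,0,1,1,1,1]}' 60 | egrep 'pos|force|gap'; python3 -c "
from h import *
st(); s=snap('side','s12')
r=lambda im,x,y,w: cv2.resize(im[y:y+w,x:x+w],(390,390),interpolation=cv2.INTER_CUBIC)
cv2.imwrite('pics/z16.png',cv2.cvtColor(r(s,325,190,65),cv2.COLOR_RGB2BGR))"
```

```text
tool_pos: [0.6129, -0.1989, 0.1483]
ft_force: [0.5, -0.1, 0.6]
finger_gap: 0.0852
t15.20 p [ 612.9 -198.9  148.3] x [ 0.  0. -1.] yaw_y 32.3 F [ 0.5 -0.1  0.6] T [-0.02 -0.03 -0.01] gap 85.2 q [ 0.23  0.77  0.03  1.56 -0.03  0.81  0.83]
```

View pics/z16.png

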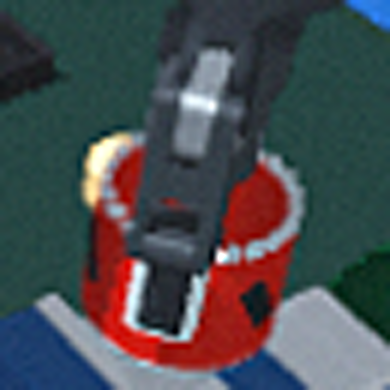

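Fingers are open (85 mm), the force is near zero, and the saw hasn't moved: its outline still covers (339–374, 212–251). Next I'll go straight up, then back off to one side for a clear look.

```bash
python3 -m handwheel '{"angular":[[0,0,0],[0,0,0],[0,0,0],[0,0,0],[0,0,0],[0,0,0],[0,0,0],[0,0,0],[0,0,0]],"travel":[[0,0,10],[0,0,30],[0,0,70],[0,0,120],[0,0,150],[-40,40,160],[-80,80,160],[-110,110,160],[-110,110,160]],"gripper":[1,1,1,1,1,1,1,1,1]}' 60 | egrep 'pos|force|gap'; python3 - <<'E'
from h import *
st(); s=snap('side','s13');t=snap('top','t13')
r=lambda im,x,y,w: cv2.resize(im[y:y+w,x:x+w],(390,390),interpolation=cv2.INTER_CUBIC)
cv2.imwrite('pics/z17.png',cv2.cvtColor(np.hstack([r(s,325,190,65),r(t,350,120,50)]),cv2.COLOR_RGB2BGR))
for n,im in(("side",s),("top",t)):
    c=im.astype(int); m=((c[...,0]-c[...,1])>60).astype(np.uint8)
    k,l,q,ce=cv2.connectedComponentsWithStats(m)
    for i in range(1,k):
        if q[i][4]>40: print(n,q[i],ce[i].round(1))
A=np.array([.6113,-.1995])
for n in("side","top"):
    for z in(.165,.217):
        P=np.array([proj(n,[A[0]+.032*np.cos(a),A[1]+.032*np.sin(a),z]) for a in np.linspace(0,6.283,90)]); print(n,z,P.min(0).round(1),P.max(0).round(1))
print("tip side",proj("side",[*A,.233]))
E
```

```text
tool_pos: [0.5009, -0.0862, 0.3094]
ft_force: [1.5, 0.1, -0.3]
finger_gap: 0.0853
t16.38 p [500.9 -86.2 309.4] x [-0.     0.001 -1.   ] yaw_y 32.5 F [ 1.5  0.1 -0.3] T [ 0.03 -0.06 -0.  ] gap 85.3 q [ 0.06  0.4   0.04  1.76 -0.02  0.98  0.67]
side [ 56 159  32  17  83] [ 71.1 166.2]
side [175 169  15   8  91] [182.1 172.5]
side [174 175  29  21 284] [186.  185.9]
side [188 195  17  16 209] [196.1 202.8]
side [338 213  36  39 896] [355.5 232.8]
side [248 236  28  34 629] [261.6 252.2]
side [153 286  44  41 817] [175.1 307.8]
top [273 179  22  14 201] [282.1 185.6]
top [480 181  23  60 188] [491.5 210.3]
top [124 189  12  14  61] [128.  194.1]
top [136 199  11  12  52] [142.  205.7]
top [271 198  21   8  42] [280.4 202.6]
top [274 278  35  37 637] [290.6 295.5]
side 0.165 [337.4 231.2] [369.7 253.2]
side 0.217 [341.1 211.1] [374.6 232.8]
top 0.165 [360.8 131.9] [390.5 161.1]
top 0.217 [366.6 124.5] [397.8 155.2]
tip side [359.20662947 215.09255945]
```

View pics/z17.png

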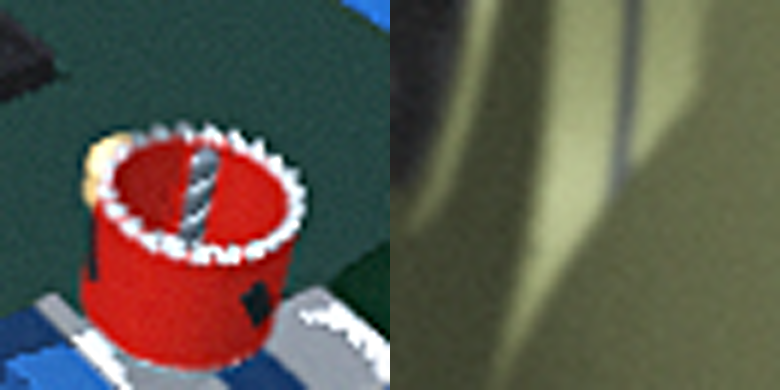

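View pics/s13.png

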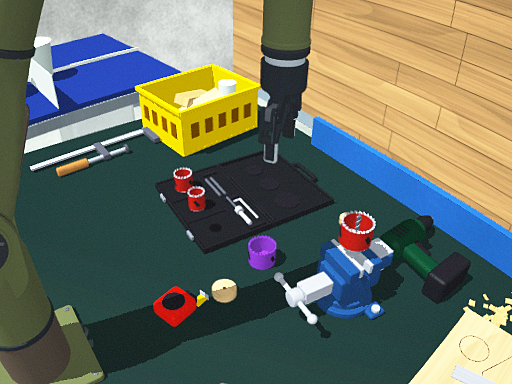

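```bash
python3 - <<'E'
from h import *
P=np.array([proj("side",[.4925+.032*np.cos(a),.1384+.032*np.sin(a),.014]) for a in np.linspace(0,6.283,90)]); print("case bottom predicted",P.max(0),"seen red to row 237")
s=cv2.imread("pics/s13.png").astype(int); print(s[246:257,354].tolist())
s=cv2.imread("pics/side0.png").astype(int); print(s[232:243,216].tolist())
E
```

```text
case bottom predicted [228.03174111 237.30901983] seen red to row 237
[[26, 40, 190], [27, 37, 191], [29, 33, 187], [14, 22, 183], [40, 40, 189], [131, 127, 185], [171, 155, 134], [160, 146, 136], [161, 147, 144], [161, 151, 144], [169, 154, 144]]
[[25, 29, 163], [27, 28, 154], [20, 28, 163], [11, 22, 175], [76, 72, 120], [66, 61, 44], [42, 40, 34], [45, 37, 32], [41, 43, 40], [40, 32, 31], [45, 38, 38]]
```

```bash
python3 -c "
from h import *
print(workorder.hand_in()); st()"
```

```text
the job is handed in; nothing more can be done
None
the job is handed in; nothing more can be done
```

The 64 mm hole saw is fitted on the arbor, teeth up over the pilot drill, and seated on the shoulder. I let go, backed the arm off and handed the job in at about 16.4 s. No verdict was reported.

- **Grip:** I gripped the saw lightly, turned 90° and gripped again so it was centred between the fingers. Then I lifted it clear.
- **Angle:** the cameras showed the bore needed about 47° to match the arbor's flats, so I turned it that much on the way over. It went onto the stub at that angle without a turning search. Small side forces (up to about 4 N) went away with shifts of about 1.5 mm in x and 0.7 mm in y.
- **Seating:** it went down with no upward push until the tool read 148.3 mm, against 148.2 mm expected. It did not move under about 8 N, and I kept hold until then.
- **Final checks:** the last side view shows the saw upright with the pilot drill in its middle, and the other two red saws and the purple look-alike unmoved. Gripper force was near zero with the fingers open.

**Disagreements:**
- The fingertips look about 29 mm higher in the side camera than the reported tool position. I worked from the pictures and contact, and found no cause.
- The saw's lower edge appears about 1.5 pixels higher than predicted. It was already about 1 pixel off in the case, so I put this down to measurement error.
- The arm blocked the top camera in the last picture, so the final check rests on the side view alone.

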